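# Turn the jar mill's drive roller keyway-up and lay the key in it

## Task

The bench jar mill's belt pulley is going back on. By eye or feel, find the keyway in the drive roller's shaft end, turn the roller by its rubber until the keyway faces straight up, then take the steel key from the ware board and lay it fully home in the keyway, leaving the keyway facing up. Do not shift or knock over the mill jar, the loose pulley or the spanner.

Things in the scene. Friction and masses are not known exactly. Their poses are not given: they have to be found in the camera images.
- mill: Jar mill, fixed: grey frame 250 (x) x 244 (y) mm, turned up to 0.3 rad. Origin: centre of its underside; z up; y along the rollers to the keyed end. End plates 8 mm thick, 250 wide, 145 high, at y = -118 and +118 mm. Two rubber rollers between them, 52 mm in diameter: drive roller at x = -75 (robot's side), idler at x = +75, both 115 mm up. Flange bearings, 62 mm round, stand out to y = -139 and +139.
- motor_pulley (a point): End of the motor's shaft, at mill x = 79, y = 164 mm, 47 mm up, with a 52 mm pulley just inside it. The blue motor itself, 71 mm thick, lies along y under the idler; its top is 83 mm above the bench.
- drive_roller: The drive roller. It only turns about its own axis, without stops, and stays where left (drag 0.15 N m). Origin: on its axis midway between the end plates, 115 mm up. y: along the shaft to the keyed end; z: out of the keyway, which may start anywhere, also underneath. Black rubber, 52 mm in diameter, y = -104 to +104 mm: grip here. Bare steel shaft end, 40 mm in diameter, y = 134 to 230 mm.
- keyway (a point): Centre of the keyway's floor, on the drive roller (at its y = 184, z = 13.5 mm), same axes. The keyway is a slot in the bare shaft end, 14 mm wide (x) and 68 mm long (y, from 150 to 218 mm on the roller) with square ends and a flat floor 13.5 mm from the shaft's axis, 6.5 mm below the top of the shaft.
- key: The loose plain steel key: a square bar 12 x 12 mm, 63 mm long, 70 g, lying on the ware board. Origin: centre of its underside as it starts; y along its length, z up at the start. All four long faces are alike and either end may lead. Laid home, it rests on the keyway's floor and stands 5.5 mm proud of the shaft.
- key_center (a point): The middle of the key, 6 mm above key's origin, with the same axes.
- ware_board: Plywood ware board lying on the bench, heavy enough to count as fixed, 300 (x) x 200 (y) x 18 mm. Origin: centre of its underside; top 18 mm above the bench. The key, pulley and spanner lie on it. It can be to the left or right of the mill.
- pulley: Bystander: aluminium V-belt pulley lying flat on the ware board, 96 mm in diameter, 26 mm high at the rim, hub 64 mm in diameter and 38 mm high. Origin: centre of its underside.
- spanner: Bystander: steel open-ended spanner lying on the ware board along its own x, 180 mm long, 38 mm wide at the jaw and 8 mm high, origin at the middle of its underside.
- jar: Bystander: white porcelain mill jar with a steel lid clamp, standing on the bench on the side of the mill that the ware board is not: 137 mm in diameter (clamp 150 mm), 185 mm high. Origin: centre of its underside.
Things that resemble listed ones, but are neither listed nor needed, are in the scene too. Of the things shaped like the key, the steel one is meant.

How it is judged:
By the outcome, as a careful person would: the job done as asked, in the order asked, and still so for the second after the job is handed in, with the robot touching nothing.
It also fails if it takes over 72 s, if anything falls off the work surface, if the arm or the gripper's body presses on something with over 40 N, if the wrist force passes 120 N, or if a joint passes its speed limit or range.

## Robot

A 6-joint arm with a two-finger parallel gripper is mounted at the origin on the work surface. World frame = base frame: x ahead of the robot, y to its left, z up, the work surface at z = 0. Lengths are in m, angles in rad, forces in N, time in s.
With the tool pointing down it reaches from about 0.3 to 0.775 m from the base axis. Payload 14.6 kg.
Tool frame: the origin (TCP) lies midway between the tips of the shut fingers; the grasp point (between the pads) lies 19 mm behind it (ctrl.grip_depth is the distance from the TCP to the grasp point, in m); z points along the fingers, x is the direction in which the jaws open and shut, and the axes are right-handed (so a half turn about z gives the same grasp; the last joint's range is limited). The gripper opens to 94 mm and grips with 3 to 60 N. Pads are 16 mm wide; open, the fingers measure 119 mm over their backs; the gripper's body (75 mm by 177 mm) begins 78 mm behind the grasp point.
Start: joints at [1.26, 0.3, 1.521, -0, 1.321, -0.067], TCP at [0.133, 0.534, 0.205] pointing down, gripper open.
Joint ranges: [-3.03, 3.03], [-0.79, 2.21], [0.23, 2.52], [-1.04, 4.18], [0, 3.07], [-2.55, 2.55]. Speed limits (rad/s): [2.22, 2.22, 2.57, 3.14, 3.14, 3.14].

## Interface

Orientations are given as [roll, pitch, yaw] about the fixed x, y, z axes, in that order (R = Rz(yaw) Ry(pitch) Rx(roll)).
In Python, from station import ctrl gives the robot as it stands.
- The arm moves only by the tool play_rows, never from a script. Its argument "steps" is a list that holds one entry, the list of rows, each a list of 7 numbers: the shift along the tool's x, y, z in cm, then the turn, a rotation vector about the tool's x, y, z in rad, then the opening, from 0 (shut) to 1 (fully open). In form: [[[x, y, z, ax, ay, az, hand], ...]]. A call has 1 to 20 rows; each row is the pose to reach, as a shift and turn from the pose measured when the call began, along the tool's axes at that moment; what a row does not reach only later rows make up. A row lasts 1/12 s, in which the tool goes at most 41.7 mm and 7.16 degrees, less where a joint would pass 70% of its speed; a pose out of reach is approached as far as the arm can. A call with a gripper value outside its range is refused whole. The fingers move at their own pace and stop on an object; "force" is the grip in N (left out, the last holds). Time passes only in rows, so rows that repeat a pose let the fingers close. It gives the time, the measured TCP pose, the force and the opening at its end, in the units of the state.
- ctrl.get_obs(): the state, without advancing time (a new reading comes with each control period).
- ctrl.camera(name): name is "side" or "top" or "wrist"; returns a dict with "frame" (480x640x3 uint8, blue, green, red), "fovy" (degrees; the focal length in pixels is half the picture's height over the tangent of half this angle, whatever the lens; pixels are square), "cx", "cy" (the principal point, pixels), "world_to_cam" (4x4, takes a point from world to camera coordinates). Camera axes: x right, y up, looking along -z (the intrinsics and any distortion apply to the point x, -y, -z); pixel columns grow to the right and rows downward; lengths in m; the calibration is good to about 2 mm. A picture is of the moment at which its call begins. There is no depth.
- ctrl.hand_in(): hands the job in, once; it reports no verdict.
The state is a dict: "time_s": time; "qpos": joint angles; "joint_vel": joint speeds; "tau": joint torques, N m; "ee_pos": TCP position; "eef_rot": TCP orientation; "force": force on the tool from outside, world axes, zero at the start; "moment": the same for the moment, N m; "grip_width": finger opening in m.
Only numpy, scipy, OpenCV 4.12 (cv2) and the standard library are available. Lean on these libraries where they do the work, as an engineer would, in place of code of your own. Each camera call takes 0.05 s, during which the arm holds its last target. There are 200 camera calls.

## Working session

There is one attempt and no reset: what is moved stays moved. The work goes in short steps, Python scripts to look and compute and a tool call to move; the robot and the scene stay as the last step left them, time stands still between calls to the robot, and variables do not carry over. Pictures are saved under pics/ and viewed, about 8 in all and at most 12, crops included, and the job is handed in when it is done.

Besides the shell and the picture viewer there is one more tool, called after "Call:" in YAML: its name, and indented under it one key for each argument. play_rows: Moves the arm, as the interface text tells. Its arguments: {"type":"object","properties":{"steps":{"type":"array"},"force":{"type":"number"}},"required":["steps"]}

```bash
ls; mkdir -p pics; cat > h.py <<'E'
import numpy as np, cv2, pickle
from station import ctrl
from scipy.spatial.transform import Rotation as R
def snap(n,f):
    c=ctrl.camera(n); cv2.imwrite(f'pics/{f}.png',c['frame']); pickle.dump(c,open(f'pics/{f}.pkl','wb')); return c
def load(f): return pickle.load(open(f'pics/{f}.pkl','rb'))
def foc(c): return 240/np.tan(np.radians(c['fovy'])/2)
def proj(c,P):
    P=np.atleast_2d(P); q=P@c['world_to_cam'][:3,:3].T+c['world_to_cam'][:3,3]
    f=foc(c); return np.c_[c['cx']+f*q[:,0]/-q[:,2], c['cy']+f*q[:,1]/q[:,2]]
def ray(c,u,v):
    f=foc(c); d=np.array([(u-c['cx'])/f,-(v-c['cy'])/f,-1]); M=c['world_to_cam'][:3,:3]
    return -M.T@c['world_to_cam'][:3,3], M.T@d
def onz(c,u,v,z):
    o,d=ray(c,u,v); return o+d*(z-o[2])/d[2]
E
python3 - <<'E'
from h import *
for n in('top','side'):
    c=snap(n,n+'0'); print(n,{k:v for k,v in c.items() if k!='frame'})
print(ctrl.get_obs(),ctrl.grip_depth)
E
```

```text
pics
top {'fovy': 44.71825762150645, 'cx': 322.8793189471861, 'cy': 235.07827441219354, 'world_to_cam': array([[-0.00370255, -0.99997869,  0.00537651, -0.08411309],
       [ 0.99687617, -0.00326678,  0.07891275, -0.52245119],
       [-0.0788935 ,  0.00565189,  0.99686703, -1.61244084],
       [ 0.        ,  0.        ,  0.        ,  1.        ]])}
side {'fovy': 47.50607947989013, 'cx': 320.0666433442931, 'cy': 235.58409435884982, 'world_to_cam': array([[ 0.9942884 , -0.10506162, -0.01877835, -0.53574802],
       [ 0.08679185,  0.6935627 ,  0.7151489 , -0.05691757],
       [-0.06211074, -0.71269407,  0.69871985, -1.3215808 ],
       [ 0.        ,  0.        ,  0.        ,  1.        ]])}
{'time_s': 0.1, 'qpos': array([ 1.26040824e+00,  3.00416487e-01,  1.52149702e+00, -1.43507007e-05,
        1.32067960e+00, -6.65788381e-02]), 'joint_vel': array([ 0.00105292, -0.00145283, -0.00179618, -0.00202192,  0.00010422,
        0.000839  ]), 'tau': array([ 2.51776808e-03, -5.32643509e+01, -3.53282475e+01,  7.10763247e-02,
        2.34010810e-02, -4.34881758e-05]), 'ee_pos': array([0.13269789, 0.53352364, 0.20495184]), 'eef_rot': array([-3.14153996e+00,  9.99169619e-04,  1.32699066e+00]), 'force': array([0.23978012, 0.34519944, 0.64104762]), 'moment': array([ 0.01003876, -0.00481597, -0.01945396]), 'grip_width': 0.09391266711112502} 0.0188
```

View pics/top0.png

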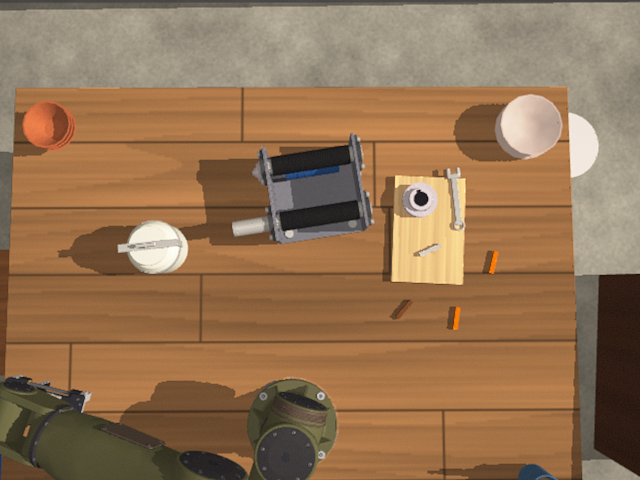

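View pics/side0.png

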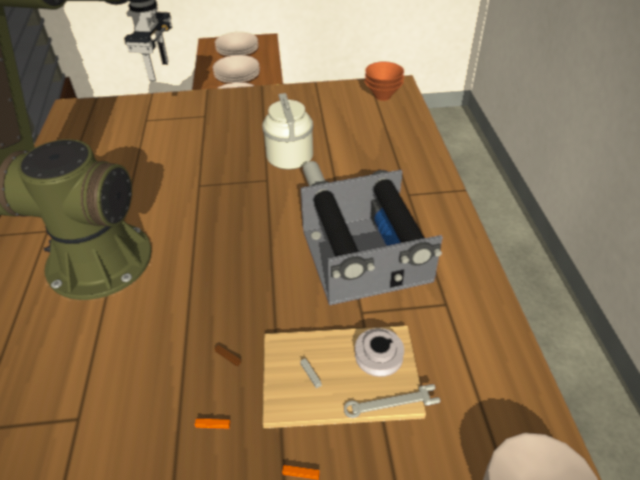

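The top view shows the mill centred near (315,190), with its shaft end at (232,228)–(265,225), the jar at (158,247), and the board at (428,230). These could be taken for the key:
- steel bar on the board, (428,250)
- brown bar, (401,309)
- orange bar, (492,262)
- orange bar, (455,318)

I choose the steel one on the board and check it in a close crop.

```bash
python3 - <<'E'
from h import *
c=load('top0');s=load('side0')
a=cv2.resize(c['frame'][125:260,220:380],None,fx=5,fy=5,interpolation=cv2.INTER_CUBIC)[:600]
a=cv2.resize(c['frame'][130:250,225:385],(800,600),interpolation=cv2.INTER_CUBIC)
cv2.imwrite('pics/cmill.png',a)
b=cv2.resize(c['frame'][225:275,395:462],None,fx=8,fy=8,interpolation=cv2.INTER_CUBIC)
cv2.imwrite('pics/ckey.png',b)
E
```

```text
(no output)
```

View pics/cmill.png

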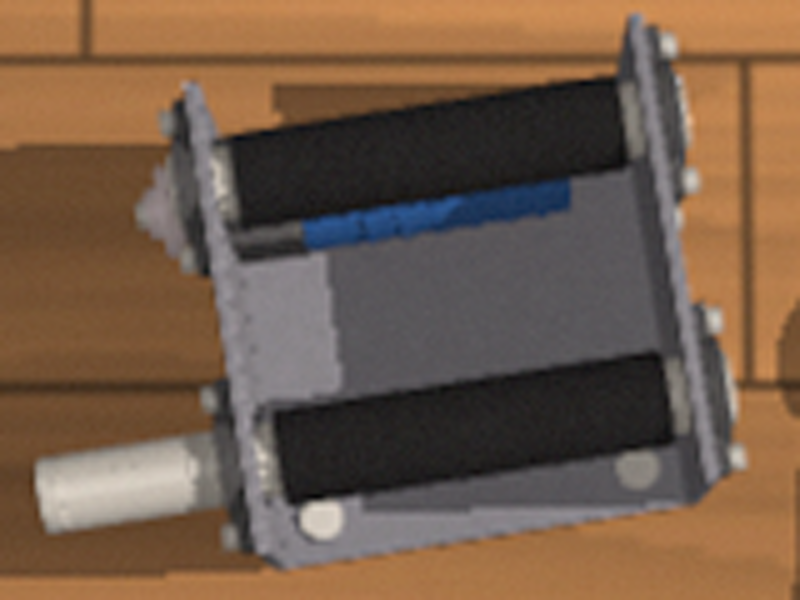

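View pics/ckey.png

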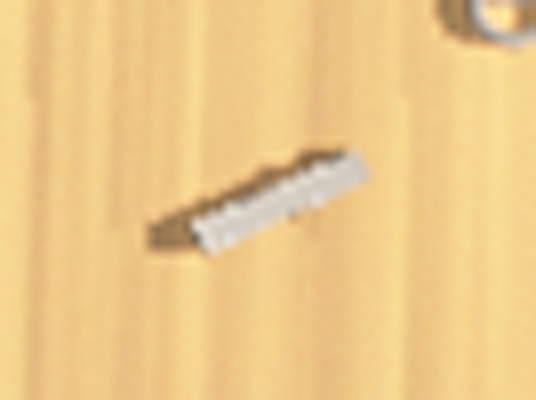

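```bash
python3 - <<'E'
from h import *
c=load('top0')
m=lambda x,y,z:onz(c,225+x/5,130+y/5,z)
L=m(280,456,.115);Rr=m(671.5,396,.115);E=m(43,496,.115)
print('roller L,R,shaftend',L,Rr,E,'len',np.linalg.norm(L-Rr),np.linalg.norm(E-(L+Rr)/2))
d=L-Rr; print('yaw(y axis)',np.arctan2(-d[0],d[1])); d=E-Rr; print('yaw',np.arctan2(-d[0],d[1]))
L2=m(226,182,.115);R2=m(628,124,.115);print('idler',L2,R2,np.linalg.norm(L2-R2)); d=L2-R2;print(np.arctan2(-d[0],d[1]),(L+Rr)/2-(L2+R2)/2)
k=[onz(c,395+x/8,225+y/8,.030) for x,y in((205,236),(357,165))]
d=k[0]-k[1];print('key',k,sum(k)/2,np.linalg.norm(d),np.arctan2(-d[0],d[1]))
for n,p in(('pulley',(420,199,.05)),('spA',(452,172,.02)),('spB',(458,226,.02)),('jar',(158,243,.15)),('b1',(393,176,.018)),('b2',(465,179,.018)),('b3',(391,283,.018)),('b4',(464,284,.018))): print(n,onz(c,*p))
E
```

```text
roller L,R,shaftend [0.55184087 0.02508489 0.115     ] [ 0.58312065 -0.18208846  0.115     ] [0.53102866 0.15001032 0.115     ] len 0.20952140487642773 0.23140125348330137
yaw(y axis) 0.14985176233621475
yaw 0.15558912983729567
idler [0.69848805 0.05410003 0.115     ] [ 0.72925247 -0.16013598  0.115     ] 0.21643362873172542
0.14262559110732156 [-0.1463895  -0.02548381  0.        ]
key [array([ 0.46640381, -0.35730517,  0.03      ]), array([ 0.49092789, -0.41064238,  0.03      ])] [ 0.47866585 -0.38397377  0.03      ] 0.058705096679291656 0.43096802232594233
pulley [ 0.61904699 -0.35470942  0.05      ]
spA [ 0.69999537 -0.45181428  0.02      ]
spB [ 0.54654979 -0.46543125  0.02      ]
jar [0.49289655 0.33872245 0.15      ]
b1 [ 0.68937303 -0.284931    0.018     ]
b2 [ 0.68023391 -0.48867873  0.018     ]
b3 [ 0.3877412  -0.27537179  0.018     ]
b4 [ 0.3842036  -0.47909106  0.018     ]
```

The crops show the steel key's top face running from crop (205,236) to (357,165). The drive roller's rubber ends are at (280,456) and (671,396), and the shaft end is at (43,496). No slot is visible from above. Next I get the wrist camera's geometry.

```bash
cat >> h.py <<'E'
def tool():
    o=ctrl.get_obs(); T=np.eye(4); T[:3,:3]=R.from_euler('xyz',o['eef_rot']).as_matrix(); T[:3,3]=o['ee_pos']; return T
def goal(p,Rm):
    "shift cm & rotvec in current tool frame"
    T=tool(); return np.round(T[:3,:3].T@(np.array(p)-T[:3,3])*100,2), np.round(R.from_matrix(T[:3,:3].T@Rm).as_rotvec(),3)
TH=0.15; YA=np.array([-np.sin(TH),np.cos(TH),0]); XA=np.array([np.cos(TH),np.sin(TH),0]); ORG=np.array([.5675,-.0785,.115])
def look(z,x):  # tool z dir and approx x dir
    z=np.array(z,float);z/=np.linalg.norm(z); x=np.array(x,float); x-=z*(x@z); x/=np.linalg.norm(x); return np.c_[x,np.cross(z,x),z]
E
python3 - <<'E'
from h import *
c=snap('wrist','w0'); T=tool(); C=np.linalg.inv(c['world_to_cam']); X=np.linalg.inv(T)@C
print(c['fovy'],c['cx'],c['cy']); print(X.round(3)); np.save('X.npy',X)
print(T.round(3))
E
```

```text
65.10369460184448 316.88579252759973 234.4081015340574
[[ 1.    -0.001  0.001 -0.002]
 [-0.001 -0.968 -0.251 -0.073]
 [ 0.001  0.251 -0.968 -0.178]
 [ 0.     0.     0.     1.   ]]
[[ 0.241  0.97  -0.     0.133]
 [ 0.97  -0.241 -0.001  0.534]
 [-0.001 -0.    -1.     0.205]
 [ 0.     0.     0.     1.   ]]
```

```bash
python3 - <<'E'
from h import *
D=look([0,0,-1],YA)
print(goal([.27,.30,.33],D))
s=ORG+.184*YA; z=XA*np.cos(np.radians(45))-np.array([0,0,1])*np.sin(np.radians(45))
print(s,goal(s-.11*z,look(z,YA)))
E
```

```text
(array([-19.36,  18.96, -12.48]), array([-0.   ,  0.001, -0.394]))
[0.54000338 0.10343388 0.115     ] (array([-34.89,  42.73,   1.25]), array([-0.775,  0.155, -0.373]))
```

Call:
play_rows:
  steps:
    - [[-19.4,19,-12.5,0,0,-0.39,1],[-19.4,19,-12.5,0,0,-0.39,1],[-19.4,19,-12.5,0,0,-0.39,1],[-19.4,19,-12.5,0,0,-0.39,1],[-19.4,19,-12.5,0,0,-0.39,1],[-19.4,19,-12.5,0,0,-0.39,1],[-19.4,19,-12.5,0,0,-0.39,1],[-34.9,42.7,1.25,-0.775,0.155,-0.373,1],[-34.9,42.7,1.25,-0.775,0.155,-0.373,1],[-34.9,42.7,1.25,-0.775,0.155,-0.373,1],[-34.9,42.7,1.25,-0.775,0.155,-0.373,1],[-34.9,42.7,1.25,-0.775,0.155,-0.373,1],[-34.9,42.7,1.25,-0.775,0.155,-0.373,1],[-34.9,42.7,1.25,-0.775,0.155,-0.373,1],[-34.9,42.7,1.25,-0.775,0.155,-0.373,1],[-34.9,42.7,1.25,-0.775,0.155,-0.373,1],[-34.9,42.7,1.25,-0.775,0.155,-0.373,1],[-34.9,42.7,1.25,-0.775,0.155,-0.373,1]]

```text
time_s: 1.65
ee_pos: [0.4628, 0.091, 0.1922]
eef_rot: [2.358, -0.0, 1.718]
force: [0.3, -0.8, -0.4]
grip_width: 0.0941
```

```bash
python3 - <<'E'
from h import *
c=snap('wrist','w1'); s=ORG+.184*YA
print(tool().round(3), ctrl.get_obs()['qpos'],proj(c,[ORG,ORG+.134*YA,s,ORG+.23*YA]))
E
```

```text
[[-0.148  0.7    0.699  0.463]
 [ 0.989  0.105  0.105  0.092]
 [ 0.     0.706 -0.708  0.193]
 [ 0.     0.     0.     1.   ]] [ 0.09689294 -0.22515754  2.29581855  0.12922369  0.28956874 -1.73124829] [[ 88.06610027 234.00629827]
 [256.72975851 233.94822147]
 [319.7163154  233.92653299]
 [377.68910477 233.90657093]]
```

View pics/w1.png

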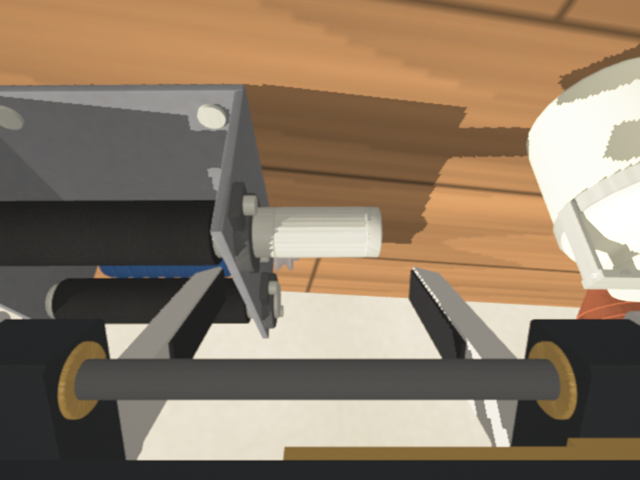

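The wrist view is upside down: the picture's bottom is world up. The shaft spans (255–380, 207–258) and its axis sits at v≈233 against 234 predicted, so the pose is good. No slot shows from the robot's side or from the top, so it must be on the far side or underneath. I'll turn the roller towards the robot.

```bash
cat >> h.py <<'E'
def grip(phi,y=0,back=0,org=ORG):
    p=np.radians(phi); z=-(np.sin(p)*XA+np.array([0,0,np.cos(p)])); return org+y*YA+z*(ctrl.grip_depth-back), look(z,XA)
E
python3 - <<'E'
from h import *
T=tool(); print(goal(T[:3,3]+[-.03,-.05,.12],T[:3,:3]))
p,r=grip(25,0,.14); print(p,goal(p+[0,0,.05],r),goal(p,r))
E
```

```text
(array([ -4.5 ,   5.85, -11.11]), array([0., 0., 0.]))
[ 0.61814617 -0.07084558  0.2248445 ] (array([-18.38,  14.98,   3.35]), array([ 0.947, -0.947,  1.353])) (array([-18.38,  11.45,   6.88]), array([ 0.947, -0.947,  1.353]))
```

Call:
play_rows:
  steps:
    - [[-4.5,5.9,-11,0,0,0,1],[-4.5,5.9,-11,0,0,0,1],[-4.5,5.9,-11,0.1,-0.1,0.2,1],[-18.4,15,3.3,0.947,-0.947,1.353,1],[-18.4,15,3.3,0.947,-0.947,1.353,1],[-18.4,15,3.3,0.947,-0.947,1.353,1],[-18.4,15,3.3,0.947,-0.947,1.353,1],[-18.4,15,3.3,0.947,-0.947,1.353,1],[-18.4,15,3.3,0.947,-0.947,1.353,1],[-18.4,15,3.3,0.947,-0.947,1.353,1],[-18.4,15,3.3,0.947,-0.947,1.353,1],[-18.4,15,3.3,0.947,-0.947,1.353,1],[-18.4,15,3.3,0.947,-0.947,1.353,1],[-18.4,15,3.3,0.947,-0.947,1.353,1],[-18.4,15,3.3,0.947,-0.947,1.353,1],[-18.4,15,3.3,0.947,-0.947,1.353,1],[-18.4,15,3.3,0.947,-0.947,1.353,1],[-18.4,15,3.3,0.947,-0.947,1.353,1]]

```text
time_s: 3.2
ee_pos: [0.618, -0.0703, 0.275]
eef_rot: [3.138, 0.442, 0.141]
force: [0.4, 0.3, -0.5]
grip_width: 0.0941
```

```bash
python3 - <<'E'
from h import *
print(ctrl.get_obs()['qpos'],goal(*grip(25)),goal(*grip(25,0,.04)))
E
```

```text
[-0.12203972  0.73471192  0.78124632 -0.13020172  2.04971319 -0.299441  ] (array([ 2.23,  0.03, 18.53]), array([ 0.   ,  0.006, -0.008])) (array([ 2.21,  0.03, 14.53]), array([ 0.   ,  0.006, -0.008]))
```

Call:
play_rows:
  steps:
    - [[2.2,0,6,0,0,-0.01,1],[2.2,0,10,0,0,-0.01,1],[2.2,0,14,0,0,-0.01,1],[2.2,0,17,0,0,-0.01,1],[2.2,0,18.5,0,0,-0.01,1],[2.2,0,18.5,0,0,-0.01,1],[2.2,0,18.5,0,0,-0.01,0],[2.2,0,18.5,0,0,-0.01,0],[2.2,0,18.5,0,0,-0.01,0],[2.2,0,18.5,0,0,-0.01,0],[2.2,0,18.5,0,0,-0.01,0],[2.2,0,18.5,0,0,-0.01,0],[2.2,0,18.5,0,0,-0.01,0],[2.2,0,18.5,0,0,-0.01,0]]
  force: 30

```text
time_s: 4.37
ee_pos: [0.559, -0.0795, 0.0989]
eef_rot: [-3.141, 0.443, 0.152]
force: [-5.0, -0.0, 4.7]
grip_width: 0.0511
```

```bash
python3 - <<'E'
from h import *
o=ctrl.get_obs();print(o['qpos'],o['force'],o['grip_width'],o['ee_pos'],grip(25)[0])
for a in range(5,66,5): r=np.radians(a); print([round(1.88*np.sin(r),2),0,round(1.88*(np.cos(r)-1),2),0,round(r,3),0,0])
E
```

```text
[-0.1460459   0.70248556  1.24232605 -0.12587872  1.62269401 -0.27723362] [-5.01230868 -0.03692314  4.71747285] 0.05113785590830975 [ 0.55904782 -0.07953496  0.0989301 ] [ 0.55964399 -0.07968732  0.09796141]
[np.float64(0.16), 0, np.float64(-0.01), 0, np.float64(0.087), 0, 0]
[np.float64(0.33), 0, np.float64(-0.03), 0, np.float64(0.175), 0, 0]
[np.float64(0.49), 0, np.float64(-0.06), 0, np.float64(0.262), 0, 0]
[np.float64(0.64), 0, np.float64(-0.11), 0, np.float64(0.349), 0, 0]
[np.float64(0.79), 0, np.float64(-0.18), 0, np.float64(0.436), 0, 0]
[np.float64(0.94), 0, np.float64(-0.25), 0, np.float64(0.524), 0, 0]
[np.float64(1.08), 0, np.float64(-0.34), 0, np.float64(0.611), 0, 0]
[np.float64(1.21), 0, np.float64(-0.44), 0, np.float64(0.698), 0, 0]
[np.float64(1.33), 0, np.float64(-0.55), 0, np.float64(0.785), 0, 0]
[np.float64(1.44), 0, np.float64(-0.67), 0, np.float64(0.873), 0, 0]
[np.float64(1.54), 0, np.float64(-0.8), 0, np.float64(0.96), 0, 0]
[np.float64(1.63), 0, np.float64(-0.94), 0, np.float64(1.047), 0, 0]
[np.float64(1.7), 0, np.float64(-1.09), 0, np.float64(1.134), 0, 0]
```

Call:
play_rows:
  steps:
    - [[0.16,0,-0.01,0,0.087,0,0],[0.33,0,-0.03,0,0.175,0,0],[0.49,0,-0.06,0,0.262,0,0],[0.64,0,-0.11,0,0.349,0,0],[0.79,0,-0.18,0,0.436,0,0],[0.94,0,-0.25,0,0.524,0,0],[1.08,0,-0.34,0,0.611,0,0],[1.21,0,-0.44,0,0.698,0,0],[1.33,0,-0.55,0,0.785,0,0],[1.44,0,-0.67,0,0.873,0,0],[1.54,0,-0.8,0,0.96,0,0],[1.63,0,-0.94,0,1.047,0,0],[1.63,0,-0.94,0,1.047,0,0],[1.63,0,-0.94,0,1.047,0,0]]

```text
time_s: 5.53
ee_pos: [0.5769, -0.0767, 0.0999]
eef_rot: [-3.14, -0.602, 0.151]
force: [-5.0, -2.2, -3.0]
grip_width: 0.0512
```

```bash
python3 - <<'E'
from h import *
o=ctrl.get_obs();print(o['qpos'],o['force'],o['moment'],o['ee_pos'],grip(-35)[0])
c=snap('top','t2'); cv2.imwrite('pics/t2c.png',cv2.resize(c['frame'][180:250,215:285],None,fx=8,fy=8,interpolation=cv2.INTER_CUBIC))
E
```

```text
[-0.31494481  0.25885976  1.97672685  0.64859648  0.4367634  -0.99519327] [-5.03765769 -2.18392623 -2.95328274] [-0.60777989  1.14453451  0.30240545] [ 0.5768938  -0.07672015  0.09993084] [ 0.57816215 -0.07688857  0.09959994]
```

View pics/t2c.png

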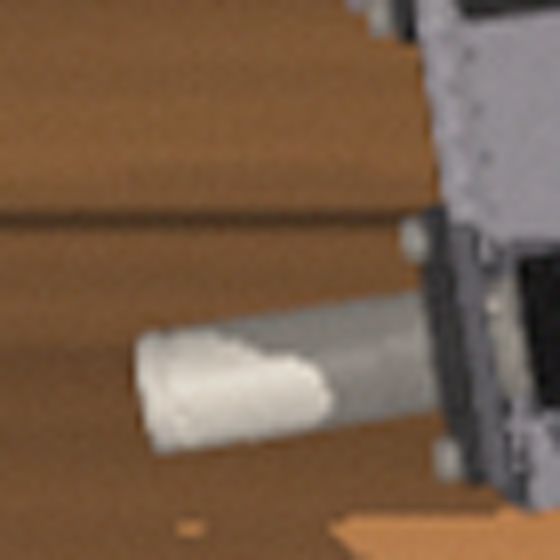

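No slot on top after 60° either, just the lit and shadowed shaft at (140–430, 290–450). I open, swing back around the roller, regrip and turn another 60°.

Call:
play_rows:
  steps:
    - [[0,0,0,0,0,0,1],[0,0,0,0,0,0,1],[0,0,0,0,0,0,1],[0,0,0,0,0,0,1],[-0.33,0,-0.03,0,-0.175,0,1],[-0.49,0,-0.06,0,-0.262,0,1],[-0.64,0,-0.11,0,-0.349,0,1],[-0.79,0,-0.18,0,-0.436,0,1],[-0.94,0,-0.25,0,-0.524,0,1],[-1.08,0,-0.34,0,-0.611,0,1],[-1.21,0,-0.44,0,-0.698,0,1],[-1.33,0,-0.55,0,-0.785,0,1],[-1.44,0,-0.67,0,-0.873,0,1],[-1.54,0,-0.8,0,-0.96,0,1],[-1.63,0,-0.94,0,-1.047,0,1],[-1.63,0,-0.94,0,-1.047,0,1],[-1.63,0,-0.94,0,-1.047,0,1]]

```text
time_s: 7.0
ee_pos: [0.5586, -0.0794, 0.0974]
eef_rot: [-3.141, 0.445, 0.153]
force: [-0.1, 0.1, 0.5]
grip_width: 0.094
```

```bash
python3 - <<'E'
from h import *
o=ctrl.get_obs();print(o['qpos'],o['force'],goal(*grip(25)))
E
```

```text
[-0.14564268  0.70426379  1.24356429 -0.12638112  1.62134289 -0.27742144] [-0.13055768  0.11593201  0.54636755] (array([ 0.06,  0.05, -0.09]), array([0.   , 0.009, 0.003]))
```

Call:
play_rows:
  steps:
    - [[0.06,0,-0.1,0,0,0,0],[0.06,0,-0.1,0,0,0,0],[0.06,0,-0.1,0,0,0,0],[0.06,0,-0.1,0,0,0,0],[0.06,0,-0.1,0,0,0,0],[0.06,0,-0.1,0,0,0,0],[0.22,0,-0.1,0,0.087,0,0],[0.39,0,-0.13,0,0.175,0,0],[0.55,0,-0.16,0,0.262,0,0],[0.7,0,-0.21,0,0.349,0,0],[0.85,0,-0.28,0,0.436,0,0],[1.0,0,-0.35,0,0.524,0,0],[1.14,0,-0.44,0,0.611,0,0],[1.27,0,-0.54,0,0.698,0,0],[1.39,0,-0.65,0,0.785,0,0],[1.5,0,-0.77,0,0.873,0,0],[1.6,0,-0.9,0,0.96,0,0],[1.69,0,-1.04,0,1.047,0,0],[1.69,0,-1.04,0,1.047,0,0],[1.69,0,-1.04,0,1.047,0,0]]

```text
time_s: 8.67
ee_pos: [0.5775, -0.0764, 0.0989]
eef_rot: [-3.141, -0.602, 0.152]
force: [3.3, -1.2, -8.0]
grip_width: 0.0516
```

```bash
python3 - <<'E'
from h import *
o=ctrl.get_obs();print(o['qpos'],o['force'],o['moment'],o['ee_pos'],grip(-35)[0])
c=snap('top','t3'); a=load('t2')['frame'].astype(int); d=np.abs(c['frame'].astype(int)-a).sum(2)
e=d[195:245,225:268]; print(e.max()); ys,xs=np.where(e>60); print(len(xs), xs.min()+225 if len(xs) else '', xs.max()+225 if len(xs) else '', ys.min()+195 if len(xs) else '', ys.max()+195 if len(xs) else '')
cv2.imwrite('pics/t3c.png',cv2.resize(c['frame'][180:250,215:285],None,fx=8,fy=8,interpolation=cv2.INTER_CUBIC))
E
```

```text
[-0.31387709  0.26174793  1.97601373  0.65097161  0.43456813 -0.99773639] [ 3.34823089 -1.20521094 -8.04562608] [-0.51203773  0.42186516  0.30701038] [ 0.57750351 -0.07639111  0.09891901] [ 0.57816215 -0.07688857  0.09959994]
179
35 237 261 219 232
```

View pics/t3c.png

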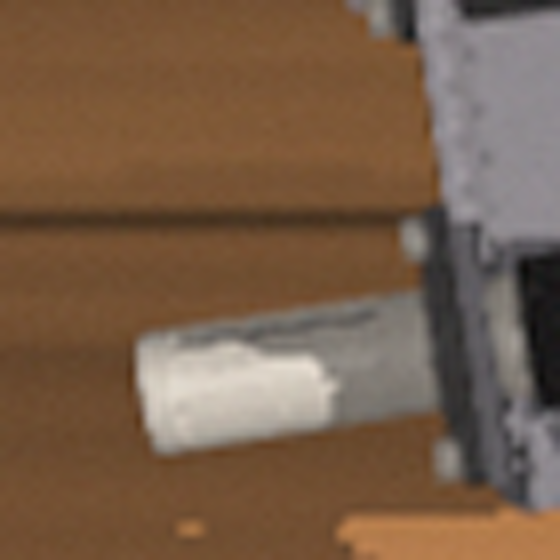

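The keyway shows as a dark line at crop (180,345)–(370,315), about 50° over to the far side, so its centre is at roughly 65–70°. One more turn of about 60°, then I measure with the wrist camera.

Call:
play_rows:
  steps:
    - [[0,0,0,0,0,0,1],[0,0,0,0,0,0,1],[0,0,0,0,0,0,1],[0,0,0,0,0,0,1],[-0.33,0,-0.03,0,-0.175,0,1],[-0.49,0,-0.06,0,-0.262,0,1],[-0.64,0,-0.11,0,-0.349,0,1],[-0.79,0,-0.18,0,-0.436,0,1],[-0.94,0,-0.25,0,-0.524,0,1],[-1.08,0,-0.34,0,-0.611,0,1],[-1.21,0,-0.44,0,-0.698,0,1],[-1.33,0,-0.55,0,-0.785,0,1],[-1.44,0,-0.67,0,-0.873,0,1],[-1.54,0,-0.8,0,-0.96,0,1],[-1.63,0,-0.94,0,-1.047,0,1],[-1.63,0,-0.94,0,-1.047,0,1]]

```text
time_s: 10.05
ee_pos: [0.5592, -0.0789, 0.0959]
eef_rot: [-3.14, 0.452, 0.154]
force: [-0.2, 0.2, -0.9]
grip_width: 0.0939
```

Call:
play_rows:
  steps:
    - [[0,0,0,0,0,0,0],[0,0,0,0,0,0,0],[0,0,0,0,0,0,0],[0,0,0,0,0,0,0],[0,0,0,0,0,0,0],[0,0,0,0,0,0,0],[0.16,0,-0.01,0,0.087,0,0],[0.33,0,-0.03,0,0.175,0,0],[0.49,0,-0.06,0,0.262,0,0],[0.64,0,-0.11,0,0.349,0,0],[0.79,0,-0.18,0,0.436,0,0],[0.94,0,-0.25,0,0.524,0,0],[1.08,0,-0.34,0,0.611,0,0],[1.21,0,-0.44,0,0.698,0,0],[1.33,0,-0.55,0,0.785,0,0],[1.44,0,-0.67,0,0.873,0,0],[1.54,0,-0.8,0,0.96,0,0],[1.63,0,-0.94,0,1.047,0,0],[1.63,0,-0.94,0,1.047,0,0]]

```text
time_s: 11.63
ee_pos: [0.5782, -0.076, 0.0977]
eef_rot: [3.142, -0.602, 0.152]
force: [29.0, 10.3, -16.6]
grip_width: 0.0514
```

```bash
python3 - <<'E'
from h import *
c=snap('top','t4');o=ctrl.get_obs();print(o['time_s'],o['qpos'],o['force'],o['eef_rot'],o['grip_width'])
# open & hover over shaft; wrist cam directly above shaft, looking straight down: tool tilted so camera look is vertical
print(goal(*grip(-35,0,.12)))
C=ORG+.184*YA+[0,0,.20]  # camera position 0.20 above axis
X=np.load('X.npy')
# camera -z = world down, camera x = +XA(tool x)
Rc=np.c_[XA,np.cross([0,0,1],XA),[0,0,1]]
Rt=Rc@X[:3,:3].T; p=C-Rt@X[:3,3]; print(p,Rt.round(2),goal(p,Rt))
E
```

```text
11.6833 [-0.31159422  0.26541859  1.97356052  0.64500336  0.43384989 -0.99119297] [ 16.61577155   3.7150251  -11.83052392] [-3.14137105 -0.59911234  0.15272561] 0.05147314092346421
(array([ -0.05,   0.07, -12.17]), array([-0.002,  0.012,  0.002]))
[0.54544463 0.07854857 0.12400355] [[ 0.99  0.14 -0.04]
 [ 0.15 -0.96  0.25]
 [ 0.   -0.25 -0.97]] (array([  0.75, -15.77,  -2.67]), array([ 0.245, -0.595,  0.08 ]))
```

Call:
play_rows:
  steps:
    - [[0,0,0,0,0,0,1],[0,0,0,0,0,0,1],[0,0,0,0,0,0,1],[0,0,0,0,0,0,1],[0,0,-4,0,0,0,1],[0,0,-8,0,0,0,1],[0,0,-12,0,0,0,1],[0,0,-12,0,0,0,1]]

```text
time_s: 12.35
ee_pos: [0.5108, -0.0873, 0.2034]
eef_rot: [3.136, -0.607, 0.155]
force: [0.5, 0.0, 1.3]
grip_width: 0.0937
```

```bash
python3 - <<'E'
from h import *
C=ORG+.184*YA+[0,0,.30]; X=np.load('X.npy')
Rc=np.c_[XA,np.cross([0,0,1],XA),[0,0,1]]
Rt=Rc@X[:3,:3].T; p=C-Rt@X[:3,3]; print(p,goal(p,Rt))
E
```

```text
[0.54544463 0.07854857 0.22400355] (array([  6.09, -15.86,   1.63]), array([ 0.25 , -0.602,  0.081]))
```

Call:
play_rows:
  steps:
    - [[4,-4,-3,0.08,-0.2,0.03,1],[6,-8,0,0.12,-0.3,0.04,1],[6.1,-15.9,1.6,0.25,-0.602,0.081,1],[6.1,-15.9,1.6,0.25,-0.602,0.081,1],[6.1,-15.9,1.6,0.25,-0.602,0.081,1],[6.1,-15.9,1.6,0.25,-0.602,0.081,1],[6.1,-15.9,1.6,0.25,-0.602,0.081,1],[6.1,-15.9,1.6,0.25,-0.602,0.081,1],[6.1,-15.9,1.6,0.25,-0.602,0.081,1]]

```text
time_s: 13.1
ee_pos: [0.5451, 0.0784, 0.2242]
eef_rot: [-2.888, -0.002, 0.148]
force: [-0.3, 0.4, -0.4]
grip_width: 0.0937
```

```bash
python3 - <<'E'
from h import *
c=snap('wrist','w5'); s=ORG+.184*YA
print(tool().round(3), proj(c,[ORG+.134*YA,s,ORG+.23*YA]))
u,v=proj(c,[s])[0].astype(int); a=cv2.resize(c['frame'][v-60:v+60,u-80:u+80],(800,600),interpolation=cv2.INTER_CUBIC);cv2.imwrite('pics/w5c.png',a);print(u,v)
E
```

```text
[[ 0.989  0.143 -0.034  0.545]
 [ 0.147 -0.957  0.248  0.078]
 [ 0.003 -0.251 -0.968  0.225]
 [ 0.     0.     0.     1.   ]] [[315.56458052 294.61876953]
 [315.52167479 232.03677604]
 [315.48218568 174.43823581]]
315 232
```

View pics/w5c.png

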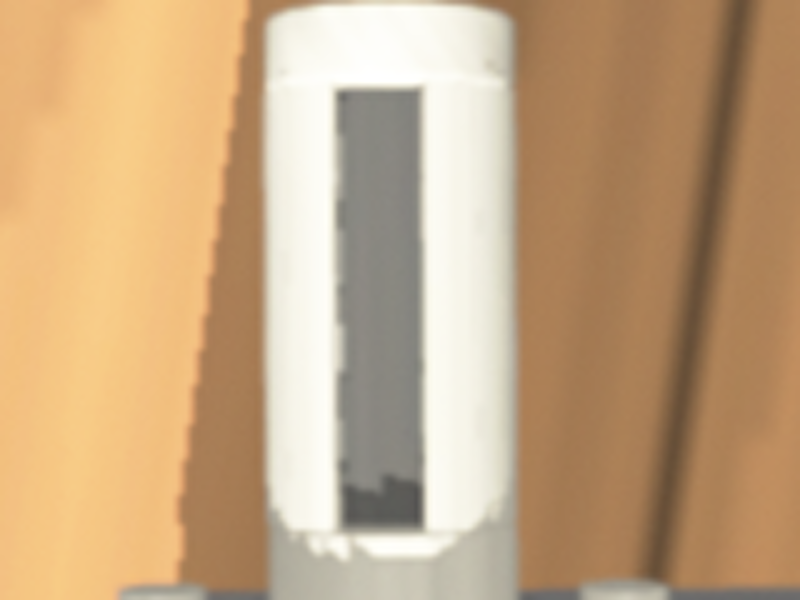

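The keyway is visible now. Its edges are at crop x = 336 and 423, against shaft edges at 267 and 515, so it faces about 4.7° towards the robot. I regrip upright and turn it back by that much.

```bash
sed -i 's/^ORG.*//; s/ORG=np.array(\[.5675,-.0785,.115\])/ORG=np.array([.5660,-.0787,.115])/' h.py; python3 - <<'E'
from h import *
print(ORG)
for b in (.13,.06,0): print(goal(*grip(0,.03,b)))
E
```

```text
[ 0.566  -0.0787  0.115 ]
(array([-0.25, 12.39, -3.38]), array([-0.253, -0.003, -0.002]))
(array([-0.27, 14.14,  3.4 ]), array([-0.253, -0.003, -0.002]))
(array([-0.28, 15.64,  9.21]), array([-0.253, -0.003, -0.002]))
```

Call:
play_rows:
  steps:
    - [[-0.25,6,-3,-0.12,0,0,1],[-0.25,12.4,-3.4,-0.253,-0.003,0,1],[-0.25,12.4,-3.4,-0.253,-0.003,0,1],[-0.25,12.4,-3.4,-0.253,-0.003,0,1],[-0.25,12.4,-3.4,-0.253,-0.003,0,1],[-0.27,13.3,0,-0.253,-0.003,0,1],[-0.27,14.15,3.4,-0.253,-0.003,0,1],[-0.28,15,6.7,-0.253,-0.003,0,1],[-0.28,15.65,9.2,-0.253,-0.003,0,1],[-0.28,15.65,9.2,-0.253,-0.003,0,1],[-0.28,15.65,9.2,-0.253,-0.003,0,0],[-0.28,15.65,9.2,-0.253,-0.003,0,0],[-0.28,15.65,9.2,-0.253,-0.003,0,0],[-0.28,15.65,9.2,-0.253,-0.003,0,0],[-0.28,15.65,9.2,-0.253,-0.003,0,0],[-0.28,15.65,9.2,-0.253,-0.003,0,0],[-0.28,15.65,9.2,-0.253,-0.003,0,0]]

```text
time_s: 14.57
ee_pos: [0.5621, -0.0491, 0.0968]
eef_rot: [-3.141, -0.001, 0.148]
force: [5.8, 1.4, -1.9]
grip_width: 0.0515
```

```bash
python3 - <<'E'
from h import *
o=ctrl.get_obs();print(o['force'],o['ee_pos'],grip(0,.03)[0],o['eef_rot'])
E
```

```text
[ 5.75100522  1.36486185 -1.86166614] [ 0.56205548 -0.04906391  0.09676147] [ 0.56151686 -0.04903687  0.0962    ] [-3.14149430e+00 -1.38487657e-03  1.48375926e-01]
```

Call:
play_rows:
  steps:
    - [[-0.05,0,0,0,-0.041,0,0],[-0.13,0,0,0,-0.084,0,0],[-0.13,0,0,0,-0.084,0,0],[-0.13,0,0,0,-0.084,0,0],[-0.13,0,0,0,-0.084,0,0],[-0.13,0,0,0,-0.084,0,0.5],[-0.13,0,0,0,-0.084,0,1],[-0.13,0,0,0,-0.084,0,1],[-0.13,0,0,0,-0.084,0,1],[-0.13,0,0,0,-0.084,0,1],[-0.13,0,-4,0,-0.084,0,1],[-0.13,0,-8,0,-0.084,0,1],[-0.13,0,-12,0,0,0,1],[-0.13,0,-13,0,0,0,1]]

```text
time_s: 15.73
ee_pos: [0.562, -0.0495, 0.2335]
eef_rot: [3.139, -0.014, 0.148]
force: [-0.0, -0.2, 0.7]
grip_width: 0.0933
```

```bash
sed -i 's/\[.5660,-.0787,.115\]/[.5667,-.0786,.115]/' h.py; cat >> h.py <<'E'
def camgoal(C):
    X=np.load('X.npy'); Rc=np.c_[XA,np.cross([0,0,1],XA),[0,0,1]]
    Rt=Rc@X[:3,:3].T; return np.array(C)-Rt@X[:3,3],Rt
E
python3 - <<'E'
from h import *
print(ctrl.get_obs()['ee_pos'],goal(*camgoal(ORG+.184*YA+[0,0,.30])))
E
```

```text
[ 0.5619636  -0.04952756  0.23349722] (array([  0.17, -12.92,   0.92]), array([ 0.256, -0.014,  0.002]))
```

Call:
play_rows:
  steps:
    - [[0.1,-4,0,0.08,-0.014,0,1],[0.1,-8,0,0.16,-0.014,0,1],[0.17,-12.9,0.9,0.256,-0.014,0,1],[0.17,-12.9,0.9,0.256,-0.014,0,1],[0.17,-12.9,0.9,0.256,-0.014,0,1],[0.17,-12.9,0.9,0.256,-0.014,0,1]]

```text
time_s: 16.23
ee_pos: [0.5449, 0.0775, 0.2241]
eef_rot: [-2.891, -0.001, 0.151]
force: [0.8, 0.4, 0.9]
grip_width: 0.0943
```

```bash
python3 - <<'E'
from h import *
c=snap('wrist','w6'); s=ORG+.184*YA
print(proj(c,[ORG+.134*YA,s,ORG+.23*YA]), tool()[:3,0])
u,v=proj(c,[s])[0].astype(int); a=cv2.resize(c['frame'][v-60:v+60,u-80:u+80],(800,600),interpolation=cv2.INTER_CUBIC);cv2.imwrite('pics/w6c.png',a);print(u,v)
E
```

```text
[[315.14095826 293.2005161 ]
 [315.25728651 230.60910543]
 [315.36444065 172.95390785]] [0.98876387 0.14948245 0.00099914]
315 230
```

View pics/w6c.png

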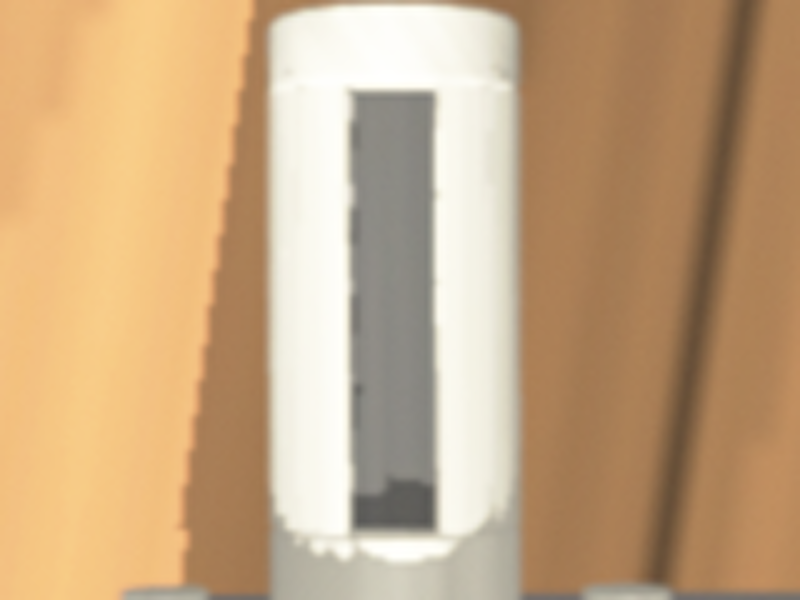

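The keyway is now centred: slot 351–437 against shaft 270–520 (midpoints 394 and 395), so it faces up within about 0.5°. The slot ends are at rows 91 and 528. Next I go to the key.

```bash
python3 - <<'E'
from h import *
c=load('w6'); g=cv2.cvtColor(c['frame'],cv2.COLOR_BGR2GRAY).astype(float)
hs=cv2.cvtColor(c['frame'],cv2.COLOR_BGR2HSV)[...,1].astype(float)
f=foc(c)
rows=[];mid=[]
for v in range(190,268,3):
    r=cv2.GaussianBlur(hs[v:v+1],(3,1),0)[0]; d=np.diff(r)
    a=280+np.argmin(d[280:300]); b=330+np.argmax(d[330:350])
    def sp(i): y=d[i-1:i+2]; den=y[0]-2*y[1]+y[2]; return i+.5+(0.5*(y[0]-y[2])/den if den else 0)
    rows.append(v);mid.append((sp(a)+sp(b))/2)
print('shaft mid fit',np.polyfit(np.array(rows)-231,mid,1),np.std(mid))
p,q=proj(c,[ORG+.15*YA,ORG+.218*YA]); print('pred slope',(p-q)[0]/(p-q)[1])
print(goal(*camgoal([.4787,-.384,.33])))
T=tool(); print(goal(T[:3,3]+[0,-.1,.06],T[:3,:3]))
E
```

```text
shaft mid fit [3.54070731e-03 3.13407100e+02] 0.10324153580417202
pred slope -0.001858533786831156
(array([-13.3 ,  47.79,  -3.46]), array([ 0.003, -0.   ,  0.001]))
(array([-1.49,  8.09, -8.27]), array([0., 0., 0.]))
```

Call:
play_rows:
  steps:
    - [[-1.5,4,-4,0,0,0,1],[-1.5,8,-8,0,0,0,1],[-4.5,12,-8,0,0,0,1],[-7,16,-8,0,0,0,1],[-9,20,-8,0,0,0,1],[-11,24,-8,0,0,0,1],[-13,28,-8,0,0,0,1],[-13.3,32,-8,0,0,0,1],[-13.3,36,-7,0,0,0,1],[-13.3,40,-6,0,0,0,1],[-13.3,44,-5,0,0,0,1],[-13.3,47.8,-3.5,0,0,0,1],[-13.3,47.8,-3.5,0,0,0,1],[-13.3,47.8,-3.5,0,0,0,1],[-13.3,47.8,-3.5,0,0,0,1],[-13.3,47.8,-3.5,0,0,0,1],[-13.3,47.8,-3.5,0,0,0,1]]

```text
time_s: 17.7
ee_pos: [0.4844, -0.4089, 0.1411]
eef_rot: [-2.893, -0.002, 0.151]
force: [-0.0, 0.2, 0.8]
grip_width: 0.0938
```

```bash
sed -i 's/^TH=0.15;/TH=0.155;/' h.py; python3 - <<'E'
from h import *
c=snap('wrist','w7'); u,v=proj(c,[[.4787,-.384,.03]])[0].astype(int)
print(u,v,ctrl.get_obs()['ee_pos'],ctrl.get_obs()['eef_rot'])
a=cv2.resize(c['frame'][v-60:v+60,u-80:u+80],(800,600),interpolation=cv2.INTER_CUBIC);cv2.imwrite('pics/w7c.png',a)
E
```

```text
314 231 [ 0.48451243 -0.40878309  0.14126579] [-2.89298377e+00 -2.19061270e-03  1.50836689e-01]
```

View pics/w7c.png

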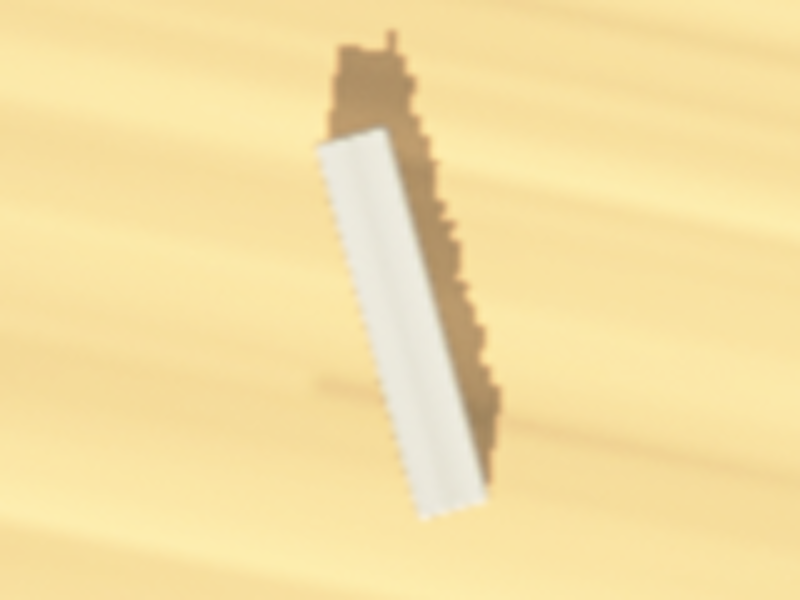

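The steel key's top face has corners at crop (318,147), (386,127), (487,498) and (422,519), lying alone with nothing near it.

```bash
python3 - <<'E'
from h import *
c=load('w7'); q=[onz(c,234+x/5,171+y/5,.030) for x,y in((318,147),(386,127),(487,498),(422,519))]
k=np.mean(q,0); d=(q[0]+q[1]-q[2]-q[3])/2; yk=np.arctan2(-d[0],d[1]); print(k,np.linalg.norm(d),yk)
c6=load('w6'); sl=[onz(c6,235+394/5,170+y/5,.133) for y in (91,528)]; m=(sl[0]+sl[1])/2
print('slot cam centre',m,np.linalg.norm(sl[0]-sl[1]),'pred',ORG+.184*YA,'y on axis',(m-ORG)@YA,(m-ORG)@XA)
np.save('k.npy',[*k,yk])
xk=[np.cos(yk),np.sin(yk),0]; Rk=look([0,0,-1],xk)
for z in(.12,.06,.0248): print(goal([k[0],k[1],z],Rk))
E
```

```text
[ 0.47900234 -0.38730534  0.03      ] 0.061935545575100455 0.42087784374441256
slot cam centre [0.53836367 0.10209671 0.133     ] 0.0655905762941282 pred [0.53829406 0.10319412 0.115     ] y on axis 0.18290499447392813 -0.0001006461410446943
(array([-0.23, -1.62,  2.6 ]), array([-0.247, -0.036, -0.268]))
(array([-0.24, -0.14,  8.42]), array([-0.247, -0.036, -0.268]))
(array([-0.25,  0.73, 11.83]), array([-0.247, -0.036, -0.268]))
```

Call:
play_rows:
  steps:
    - [[-0.23,-1.6,2.6,-0.247,-0.036,-0.268,1],[-0.23,-1.6,2.6,-0.247,-0.036,-0.268,1],[-0.23,-1.6,2.6,-0.247,-0.036,-0.268,0.7],[-0.24,-0.9,5.5,-0.247,-0.036,-0.268,0.5],[-0.24,-0.14,8.4,-0.247,-0.036,-0.268,0.5],[-0.25,0.4,10.5,-0.247,-0.036,-0.268,0.5],[-0.25,0.72,11.79,-0.247,-0.036,-0.268,0.5],[-0.25,0.72,11.79,-0.247,-0.036,-0.268,0.4],[-0.25,0.72,11.79,-0.247,-0.036,-0.268,0.35],[-0.25,0.72,11.79,-0.247,-0.036,-0.268,0.3],[-0.25,0.72,11.79,-0.247,-0.036,-0.268,0.2],[-0.25,0.72,11.79,-0.247,-0.036,-0.268,0],[-0.25,0.72,11.79,-0.247,-0.036,-0.268,0],[-0.25,0.72,11.79,-0.247,-0.036,-0.268,0],[-0.25,0.72,11.79,-0.247,-0.036,-0.268,0],[-0.25,0.72,11.79,-0.247,-0.036,-0.268,0],[-0.25,0.72,11.79,-0.247,-0.036,-0.268,0]]
  force: 25

```text
time_s: 19.17
ee_pos: [0.4791, -0.3874, 0.0255]
eef_rot: [3.141, 0.0, 0.421]
force: [-0.4, 0.4, 2.9]
grip_width: 0.0116
```

```bash
python3 - <<'E'
from h import *
o=ctrl.get_obs();print(o['ee_pos'],o['force'],o['eef_rot'],o['grip_width'])
S=ORG+.183*YA; Rk=look([0,0,-1],XA); T=tool(); print('rel z',T[2,3]-.018)
print(goal([T[0,3],T[1,3],.28],T[:3,:3]))
for p in ([.42,-.2,.28],[.42,.0,.28],S+[0,0,.10]): print(goal(p,Rk))
E
```

```text
[ 0.47910084 -0.38739677  0.02547515] [-0.42248636  0.43263023  2.86809956] [3.14110414e+00 1.82003394e-04 4.20615057e-01] 0.011621772251411977
rel z 0.007475151985056164
(array([-0.000e+00,  1.000e-02, -2.545e+01]), array([0., 0., 0.]))
(array([  2.25, -19.51, -25.46]), array([0.001, 0.   , 0.266]))
(array([ 10.42, -37.76, -25.47]), array([0.001, 0.   , 0.266]))
(array([ 25.41, -42.26, -18.98]), array([0.001, 0.   , 0.266]))
```

Gripped at 11.6 mm. I lift and carry it over the keyway.

Call:
play_rows:
  steps:
    - [[0,0,-3,0,0,0,0],[0,0,-7,0,0,0,0],[0,0,-11,0,0,0,0],[0,0,-15,0,0,0,0],[0,0,-19,0,0,0.05,0],[1,-3,-22,0,0,0.1,0],[3,-7,-25,0,0,0.15,0],[5,-11,-25,0,0,0.2,0],[7,-15,-25,0,0,0.266,0],[9.5,-18,-25,0,0,0.266,0],[12,-21,-25,0,0,0.266,0],[14.5,-24,-25,0,0,0.266,0],[17,-27.5,-25,0,0,0.266,0],[19,-31,-25,0,0,0.266,0],[21,-34.5,-24,0,0,0.266,0],[23,-38,-22,0,0,0.266,0],[25.4,-42.26,-19,0,0,0.266,0],[25.4,-42.26,-19,0,0,0.266,0],[25.4,-42.26,-19,0,0,0.266,0],[25.4,-42.26,-19,0,0,0.266,0]]

```text
time_s: 20.83
ee_pos: [0.538, 0.103, 0.2144]
eef_rot: [3.141, 0.002, 0.157]
force: [0.3, -0.0, -1.2]
grip_width: 0.0116
```

```bash
python3 - <<'E'
from h import *
o=ctrl.get_obs();print(o['time_s'],o['ee_pos'],o['force'],o['moment'],o['eef_rot'],o['grip_width'])
S=ORG+.183*YA; Rk=look([0,0,-1],XA)
for h in (.1460,.1400,.1364): print(goal([S[0],S[1],h],Rk))
E
```

```text
20.8333 [0.53800599 0.10303165 0.21438211] [ 0.33674348 -0.0292765  -1.18341354] [-0.03597233  0.04535559  0.03334694] [3.14104577e+00 1.89502280e-03 1.56745883e-01] 0.01159055693992594
(array([0.04, 0.08, 6.84]), array([0.001, 0.002, 0.002]))
(array([0.04, 0.08, 7.44]), array([0.001, 0.002, 0.002]))
(array([0.05, 0.08, 7.8 ]), array([0.001, 0.002, 0.002]))
```

Call:
play_rows:
  steps:
    - [[0.04,0.08,3,0,0.002,0,0],[0.04,0.08,6,0,0.002,0,0],[0.04,0.08,6.8,0,0.002,0,0],[0.04,0.08,6.8,0,0.002,0,0],[0.04,0.08,7.1,0,0.002,0,0],[0.04,0.08,7.3,0,0.002,0,0],[0.04,0.08,7.45,0,0.002,0,0],[0.04,0.08,7.45,0,0.002,0,0],[0.04,0.08,7.45,0,0.002,0,0]]

```text
time_s: 21.58
ee_pos: [0.5386, 0.1022, 0.1405]
eef_rot: [3.141, -0.001, 0.157]
force: [-0.3, -0.6, -1.0]
grip_width: 0.0112
```

```bash
python3 - <<'E'
from h import *
o=ctrl.get_obs();print(o['ee_pos'],o['force'],o['moment'],o['eef_rot'],o['grip_width'])
S=ORG+.183*YA
print(goal([S[0],S[1],.1364],look([0,0,-1],XA)))
E
```

```text
[0.53861976 0.10223284 0.14052966] [-0.27469387 -0.5805897  -0.95159654] [-0.07044327  0.02555416 -0.0032095 ] [ 3.14099293e+00 -9.95006971e-04  1.56729831e-01] 0.011175024167929419
(array([-0.02, -0.  ,  0.41]), array([ 0.001, -0.001,  0.002]))
```

Call:
play_rows:
  steps:
    - [[-0.02,0,0.1,0,0,0,0],[-0.02,0,0.2,0,0,0,0],[-0.02,0,0.3,0,0,0,0],[-0.02,0,0.38,0,0,0,0],[-0.02,0,0.42,0,0,0,0],[-0.02,0,0.42,0,0,0,0]]

```text
time_s: 22.08
ee_pos: [0.5384, 0.1022, 0.1362]
eef_rot: [3.141, -0.001, 0.157]
force: [0.0, 0.2, -0.2]
grip_width: 0.0117
```

```bash
python3 - <<'E'
from h import *
o=ctrl.get_obs();print(o['ee_pos'],o['force'],o['moment'],o['eef_rot'],o['grip_width'])
E
```

```text
[0.53837758 0.10221873 0.13617496] [ 0.01115661  0.22541662 -0.22227545] [-0.02017692  0.0702145   0.03307547] [ 3.14103712e+00 -7.63650352e-04  1.56719383e-01] 0.01173020411890479
```

No contact force at 0.2 mm above the floor, so it is in the slot. I ease down to contact, release and lift.

Call:
play_rows:
  steps:
    - [[0,0,0.03,0,0,0,0],[0,0,0.05,0,0,0,0],[0,0,0.05,0,0,0,0],[0,0,0.02,0,0,0,0.18],[0,0,0,0,0,0,0.25],[0,0,0,0,0,0,0.3],[0,0,0,0,0,0,0.3],[0,0,-1,0,0,0,0.3],[0,0,-3,0,0,0,0.3],[0,0,-6,0,0,0,0.5],[0,0,-8,0,0,0,1],[0,0,-8,0,0,0,1]]

```text
time_s: 23.08
ee_pos: [0.5397, 0.1025, 0.2213]
eef_rot: [3.141, -0.008, 0.157]
force: [0.5, 0.4, 0.5]
grip_width: 0.0445
```

```bash
python3 - <<'E'
from h import *
print(goal(*camgoal(ORG+.184*YA+[0,0,.30])))
E
```

```text
(array([ 0.03,  2.45, -0.27]), array([ 0.255, -0.007,  0.004]))
```

Call:
play_rows:
  steps:
    - [[0,1.2,-0.5,0.12,0,0,1],[0.03,2.45,-0.3,0.255,-0.007,0,1],[0.03,2.45,-0.3,0.255,-0.007,0,1],[0.03,2.45,-0.3,0.255,-0.007,0,1]]

```text
time_s: 23.42
ee_pos: [0.5439, 0.0766, 0.2238]
eef_rot: [-2.887, 0.001, 0.154]
force: [0.3, 0.1, 0.1]
grip_width: 0.071
```

```bash
python3 - <<'E'
from h import *
c=snap('wrist','w8'); s=ORG+.184*YA
u,v=proj(c,[s])[0].astype(int); a=cv2.resize(c['frame'][v-60:v+60,u-80:u+80],(800,600),interpolation=cv2.INTER_CUBIC);cv2.imwrite('pics/w8c.png',a);print(u,v,tool()[:3,0])
E
```

```text
315 230 [ 9.87858387e-01  1.55356992e-01 -1.10342702e-04]
```

View pics/w8c.png

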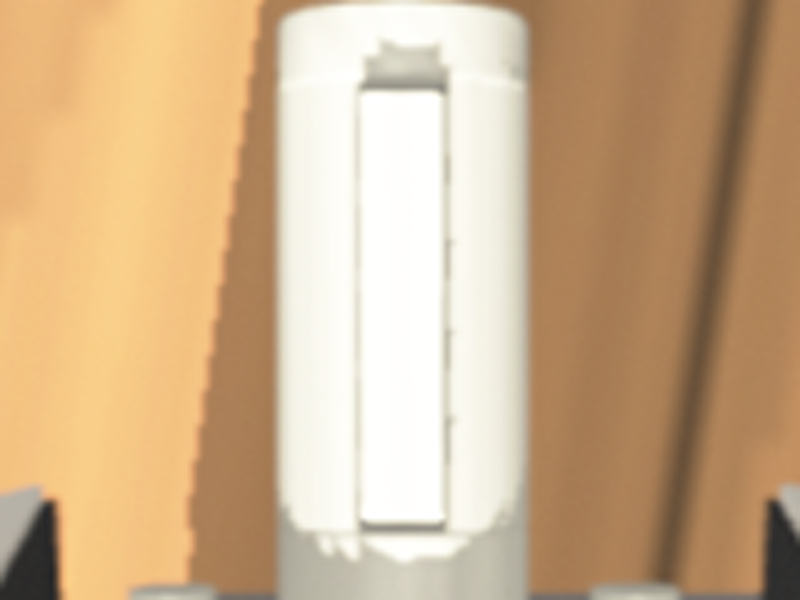

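The key sits in the slot, at x 360–444 and y 90–525, centred at 402 on the shaft's 402.5. A light press with shut fingers will check that it is fully home.

```bash
python3 - <<'E'
from h import *
S=ORG+.183*YA
for h in (.2,.146,.1402,.1392): print(goal([S[0],S[1],h],look([0,0,-1],XA)))
E
```

```text
(array([-0.14, -1.83,  2.95]), array([-0.253,  0.   ,  0.001]))
(array([-0.14, -0.48,  8.18]), array([-0.253,  0.   ,  0.001]))
(array([-0.14, -0.34,  8.74]), array([-0.253,  0.   ,  0.001]))
(array([-0.14, -0.31,  8.84]), array([-0.253,  0.   ,  0.001]))
```

Call:
play_rows:
  steps:
    - [[-0.14,-1.83,2.95,-0.253,0,0,0],[-0.14,-1.83,2.95,-0.253,0,0,0],[-0.14,-1.83,2.95,-0.253,0,0,0],[-0.14,-1.83,2.95,-0.253,0,0,0],[-0.14,-1.83,2.95,-0.253,0,0,0],[-0.14,-1.83,2.95,-0.253,0,0,0],[-0.14,-1.83,2.95,-0.253,0,0,0],[-0.14,-1.1,5.8,-0.253,0,0,0],[-0.14,-0.48,8.18,-0.253,0,0,0],[-0.14,-0.48,8.18,-0.253,0,0,0],[-0.14,-0.4,8.45,-0.253,0,0,0],[-0.14,-0.36,8.65,-0.253,0,0,0],[-0.14,-0.34,8.74,-0.253,0,0,0],[-0.14,-0.34,8.74,-0.253,0,0,0]]

```text
time_s: 24.63
ee_pos: [0.5389, 0.1022, 0.1412]
eef_rot: [3.141, -0.001, 0.156]
force: [-0.6, 0.2, -0.1]
grip_width: 0.0009
```

```bash
python3 - <<'E'
from h import *
o=ctrl.get_obs();print(o['ee_pos'],o['force'],o['grip_width'])
E
```

```text
[0.53891174 0.10220431 0.14118171] [-0.58532218  0.21314113 -0.11436651] 0.0008747591783949215
```

Still no contact at 0.1412; the top of a key fully home should be at about 0.1405. I go a little further.

Call:
play_rows:
  steps:
    - [[0,0,0.05,0,0,0,0],[0,0,0.1,0,0,0,0],[0,0,0.14,0,0,0,0],[0,0,0.14,0,0,0,0]]

```text
time_s: 24.97
ee_pos: [0.5393, 0.1023, 0.1407]
eef_rot: [3.141, -0.003, 0.156]
force: [-1.4, -0.1, 6.9]
grip_width: 0.0004
```

```bash
python3 - <<'E'
from h import *
o=ctrl.get_obs();print(o['ee_pos'],o['force'])
E
```

```text
[0.53926335 0.10226004 0.1407339 ] [-1.3849603  -0.06558242  6.92795822]
```

Contact is at z = 0.1407 with 7 N, so the key is fully home. I retreat and take the last look.

Call:
play_rows:
  steps:
    - [[0,0,-1,0,0,0,0],[0,0,-4,0,0,0,0],[0,2,-8,0.12,0,0,0.5],[0,2.45,-8.3,0.255,0,0,1],[0,2.45,-8.3,0.255,0,0,1],[0,2.45,-8.3,0.255,0,0,1],[0,2.45,-8.3,0.255,0,0,1]]

```text
time_s: 25.55
ee_pos: [0.5425, 0.078, 0.2233]
eef_rot: [-2.889, -0.001, 0.155]
force: [0.3, -0.2, -1.0]
grip_width: 0.0305
```

```bash
python3 - <<'E'
from h import *
c=snap('wrist','w9'); t=snap('top','t9'); s=ORG+.184*YA
u,v=proj(c,[s])[0].astype(int); a=cv2.resize(c['frame'][v-60:v+60,u-80:u+80],(480,360),interpolation=cv2.INTER_CUBIC)
b=t['frame'][90:330,100:500]; out=np.zeros((600,480,3),np.uint8); out[:360]=a; out[360:,:400]=b; cv2.imwrite('pics/w9c.png',out)
z=load('top0')['frame'].astype(int); d=np.abs(t['frame'].astype(int)-z).sum(2)
for n,(x0,x1,y0,y1) in dict(pulley=(400,440,180,218),spanner=(444,468,165,232),jar=(128,190,220,275)).items(): print(n,(d[y0:y1,x0:x1]>90).sum())
E
```

```text
pulley 0
spanner 0
jar 1492
```

View pics/w9c.png

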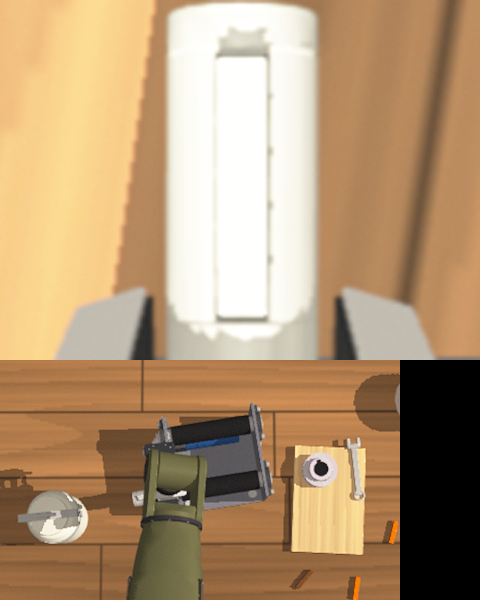

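The key is at x 216–267 on the shaft's 166–318, so still centred. The pulley and spanner pixels are unchanged. The jar is still at (157,247); its pixel difference matches the arm's shadow. Handing in.

```bash
python3 -c "
from station import ctrl
print(ctrl.hand_in(), ctrl.get_obs()['time_s'])"
```

```text
the job is handed in; nothing more can be done
the job is handed in; nothing more can be done
```

The key is fully home in the keyway, the keyway faces up, and I handed the job in at about 26 s of the 72 s allowed. The keyway started on the far side or underneath. I brought it up with three 60° turns on the rubber plus a 4.7° correction, then laid in the steel key from the ware board.

- **Keyway:** in the last wrist picture the key is centred on the shaft to within about 0.5°.
- **Key:** a 7 N press met it at 0.1407 m, against 0.1405 m expected for fully home.
- **Pulley and spanner:** their pixels in the top view are unchanged.
- **Jar:** the automatic comparison flagged changed pixels on the jar. By eye it is at the same spot (157,247), and I put the change down to the arm's shadow. I did not check that with the arm out of the way.

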